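Count washers out of the tray into the foam insert

TASK

Count the three thick washers out of the white tray: with a fingertip, slide them one at a time across the tray and out through its spout, so that each drops into the slot of the foam insert below before the next one follows. Do not pick any washer up, and leave the two bolts standing in the tray where they are.

Things in the scene. Friction and masses are not known exactly. Their poses are not given: they have to be found in the camera images.
- tray: White plastic counting tray, fixed and level, propped on foam sheets. Origin: on the bench (z = 0) straight below the middle of its spout opening; x points out through the spout, y left of that, z up. Its floor is 54 mm above the bench, with a rim 14 mm high, 3 mm thick: back wall at x -215 mm, side walls at y +/-165 from x -215 to -80, then straight walls converging to the spout at x 0, y +/-22.
- spout (a point): Middle of the spout, the gap 44 mm wide (along y) between the converging rim walls, on the tray floor, 54 mm above the bench. Axes as the tray's. The floor ends in a free edge 4 mm beyond it; past that edge parts drop into the slot.
- slot (a point): Middle of the floor of the slot, a rectangular pocket right below the spout in the charcoal foam insert (fixed, top 50 mm above the bench), 10 mm above the bench and 25 mm beyond the spout. Slot: 90 mm long (x), 46 mm wide (y), 40 mm deep; the tray's edge overhangs its first 24 mm. Axes as the tray's. In a side pocket, 97 mm to +y, a metal cover stands 18 mm above the foam.
- washer0: Thick steel washer lying flat on the tray floor, outside diameter 30 mm, hole 13 mm, 6 mm thick, about 27 g. Origin: centre of its underside. z is the washer's axis.
- washer1: A second washer, same as washer0.
- washer2: A third washer, same as washer0.
- bolt0: Hex bolt standing upright on its head on the tray floor: head 22 mm across the corners and 7.5 mm high, shank 12 mm in diameter, 37.5 mm tall in all, about 45 g. To be left alone. Origin: centre of the underside of the head; z points up along the shank.
- bolt1: A second bolt, same as bolt0, also to be left alone.
Things that resemble listed ones, but are neither listed nor needed, are in the scene too. Leave any red look-alike of the washer1 alone.

How it is judged:
On the way, in this order (a step that is already met when the one before it is completed fails the run):
1. a first washer lies in the slot (((x of washer0 in the frame of slot between -0.047 and 0.047 m and y of washer0 in the frame of slot between -0.025 and 0.025 m and z of washer0 in the frame of slot between -0.005 and 0.032 m) or (x of washer1 in the frame of slot between -0.047 and 0.047 m and y of washer1 in the frame of slot between -0.025 and 0.025 m and z of washer1 in the frame of slot between -0.005 and 0.032 m) or (x of washer2 in the frame of slot between -0.047 and 0.047 m and y of washer2 in the frame of slot between -0.025 and 0.025 m and z of washer2 in the frame of slot between -0.005 and 0.032 m))), for 0.3 s.
2. a second washer has followed it into the slot ((((x of washer0 in the frame of slot between -0.047 and 0.047 m and y of washer0 in the frame of slot between -0.025 and 0.025 m and z of washer0 in the frame of slot between -0.005 and 0.032 m) and (x of washer1 in the frame of slot between -0.047 and 0.047 m and y of washer1 in the frame of slot between -0.025 and 0.025 m and z of washer1 in the frame of slot between -0.005 and 0.032 m)) or ((x of washer0 in the frame of slot between -0.047 and 0.047 m and y of washer0 in the frame of slot between -0.025 and 0.025 m and z of washer0 in the frame of slot between -0.005 and 0.032 m) and (x of washer2 in the frame of slot between -0.047 and 0.047 m and y of washer2 in the frame of slot between -0.025 and 0.025 m and z of washer2 in the frame of slot between -0.005 and 0.032 m)) or ((x of washer1 in the frame of slot between -0.047 and 0.047 m and y of washer1 in the frame of slot between -0.025 and 0.025 m and z of washer1 in the frame of slot between -0.005 and 0.032 m) and (x of washer2 in the frame of slot between -0.047 and 0.047 m and y of washer2 in the frame of slot between -0.025 and 0.025 m and z of washer2 in the frame of slot between -0.005 and 0.032 m)))), for 0.3 s.
3. the third washer has followed into the slot (x of washer0 in the frame of slot between -0.047 and 0.047 m and y of washer0 in the frame of slot between -0.025 and 0.025 m and z of washer0 in the frame of slot between -0.005 and 0.032 m and x of washer1 in the frame of slot between -0.047 and 0.047 m and y of washer1 in the frame of slot between -0.025 and 0.025 m and z of washer1 in the frame of slot between -0.005 and 0.032 m and x of washer2 in the frame of slot between -0.047 and 0.047 m and y of washer2 in the frame of slot between -0.025 and 0.025 m and z of washer2 in the frame of slot between -0.005 and 0.032 m), for 0.3 s.
At the end, for the whole second after the job is handed in: All three washers have come to lie inside the slot of the foam insert (centre within the slot's outline and at least 8 mm below the top of the foam, moving slower than 0.1 m/s), and both bolts stand upright within 15 mm of where they began (all of step 3 and linear speed of each of washer0, washer1, washer2 below 0.1 m/s and angle between each of bolt0, bolt1's own z axis and vertical below 0.2 rad and distance of each of bolt0, bolt1 from where it was at the start of the episode below 0.015 m); the robot touches nothing.
It fails at once if a washer is lifted (more than 15 mm above the tray floor) (z of any of washer0, washer1, washer2 in the frame of tray above 0.069 m).
It fails at once if a bolt is knocked over (tilted more than 0.3 rad) or pushed or carried more than 15 mm (angle between any of bolt0, bolt1's own z axis and vertical above 0.3 rad or distance of any of bolt0, bolt1 from where it was at the start of the episode above 0.015 m).
It also fails if it takes over 70 s, if anything falls off the work surface, if the arm or the gripper's body presses on something with over 40 N, if the wrist force passes 120 N, or if a joint passes its speed limit or range.

ROBOT

A 6-joint arm with a two-finger parallel gripper is mounted at the origin on the work surface. World frame = base frame: x ahead of the robot, y to its left, z up, the work surface at z = 0. Lengths are in m, angles in rad, forces in N, time in s.
With the tool pointing down it reaches from about 0.25 to 0.775 m from the base axis. Payload 4 kg.
Tool frame: the origin (TCP) lies where the fingers leave the gripper's body, on its centre line; the fingertips stand 97 mm ahead of it and the grasp point (between the pads) lies 78 mm ahead of it (grasp_offset is the distance from the TCP to the grasp point, in m); z points along the fingers, y is the line along which they close (so a half turn about z gives the same grasp; the last joint's range is limited). The gripper opens to 94 mm and grips with 3 to 60 N. Pads are 16 mm wide; open, the fingers measure 119 mm over their backs; the gripper's body (75 mm by 177 mm) begins 78 mm behind the grasp point.
Start: joints at [1.004, 0.087, 1.371, -0, 1.684, -0.103], TCP at [0.246, 0.492, 0.303] pointing down, gripper open.
Joint ranges: [-3.1, 3.1], [-0.76, 2.03], [0.27, 2.55], [-1.08, 4.22], [0.17, 2.65], [-2.57, 2.57]. Speed limits (rad/s): [2.79, 2.79, 3.14, 3.14, 3.14, 3.14].

INTERFACE

Orientations are given as a rotation vector (axis times angle).
In Python, from plant import observe, get_image, sign_off, grasp_offset gives the robot as it stands.
- The arm moves only by the shell command python3 -m pendant 'ROWS' [OPENING] [FORCE]. ROWS is JSON, one flat list of numbers, 4 for each row, row after row: the shift along the tool's x, y, z in mm, then the turn about the tool's z in rad. In form: [x, y, z, spin, x, y, z, spin, ...]. A call has 1 to 20 rows; each row shifts and turns the commanded pose from where the row before left it, along the tool's axes as they then stand; what a row does not reach is not made up. A row lasts 1/12 s, in which the tool goes at most 41.7 mm and 7.16 degrees, less where a joint would pass 70% of its speed; a pose out of reach is approached as far as the arm can. A call with a gripper value outside its range is refused whole. OPENING is the gripper's target within -1 to 1 (fully open at 1, half-way at 0, shut at -1), set as the call begins (- or left out, the last holds). The fingers move at their own pace and stop on an object; FORCE is the grip in N (left out, the last holds). Time passes only in rows, so rows that do not move let the fingers close. It gives the time, the measured TCP pose, the force, the opening and the grip force at its end, in the units of the state.
- observe(): the state, without advancing time (a new reading comes with each control period).
- get_image(name): name is "side" or "top" or "wrist"; returns a dict with "frame" (400x640x3 uint8, blue, green, red), "range_z" (400x640 float32, m along the optical axis (not along the pixel's ray), 0 where there is no reading), "fov_y" (degrees; the focal length in pixels is half the picture's height over the tangent of half this angle, whatever the lens; pixels are square), "cx", "cy" (the principal point, pixels), "T" (4x4, takes a point from camera to world coordinates). Camera axes: x right, y down, z forward; pixel columns grow to the right and rows downward; lengths in m; the calibration is good to about 2 mm. A picture is of the moment at which its call begins.
- sign_off(): hands the job in; it is judged then, once.
The state is a dict: "time_s": time; "joints": joint angles; "qvel": joint speeds; "joint_efforts": joint torques, N m; "tcp_pos": TCP position; "tcp_rot": TCP orientation; "wrist_force": force on the tool from outside, world axes, zero at the start; "moment": the same for the moment, N m; "width": opening from 0.0 (shut) to 1.0 (fully open); "gripper_force": force on a finger pad.
Only numpy, scipy, OpenCV 4.12 (cv2) and the standard library are available. Lean on these libraries where they do the work, as an engineer would, in place of code of your own. Each camera call takes 0.05 s, during which the arm holds its last target. There are 200 camera calls.

## Working session

There is one attempt and no reset: what is moved stays moved. The work goes in short steps, Python scripts to look and compute and a shell command to move; the robot and the scene stay as the last step left them, time stands still between calls to the robot, and variables do not carry over. Pictures are saved under pics/ and viewed, at most 13 in all, crops included, and the job is handed in when it is done.

```bash
ls; mkdir -p pics
python3 - <<'E'
from plant import *
import cv2,numpy as np
s=observe();print(s, grasp_offset)
for n in("top","side"):
    d=get_image(n);cv2.imwrite(f"pics/{n}0.png",d["frame"]);np.savez(f"{n}0.npz",**d)
    print(n,d["fov_y"],d["cx"],d["cy"],d["T"].round(3).tolist())
E
```

```text
pics
{'time_s': 0.0, 'joints': array([ 1.00389396e+00,  8.79020242e-02,  1.37227827e+00,  3.28304827e-06,
        1.68363947e+00, -1.03118614e-01]), 'qvel': array([ 0.00095328,  0.00116357, -0.00128947, -0.0011258 , -0.00230125,
       -0.00027727]), 'joint_efforts': array([-6.16566085e-04, -3.40177524e+01, -3.02425110e+01,  7.17893173e-02,
        3.30612890e-02, -1.60436202e-04]), 'tcp_pos': array([0.24585078, 0.49158698, 0.30152075]), 'tcp_rot': array([-0.72182828, -3.05678555,  0.0033014 ]), 'wrist_force': array([ 0.84407523, -0.52509788, -0.43933606]), 'moment': array([-0.00097518, -0.01391915, -0.02569726]), 'gripper_force': 0.0, 'width': 0.998447651241197} 0.0784
top 57.597392488069104 325.2849041508089 195.2713910829996 [[0.029, -0.995, 0.1, 0.436], [-0.999, -0.026, 0.026, 0.015], [-0.023, -0.101, -0.995, 0.759], [0.0, 0.0, 0.0, 1.0]]
side 45.54900083575848 326.0477822580521 193.11039613620687 [[0.972, -0.162, 0.169, 0.362], [-0.233, -0.73, 0.643, -0.492], [0.019, -0.664, -0.747, 0.656], [0.0, 0.0, 0.0, 1.0]]
```

View pics/top0.png

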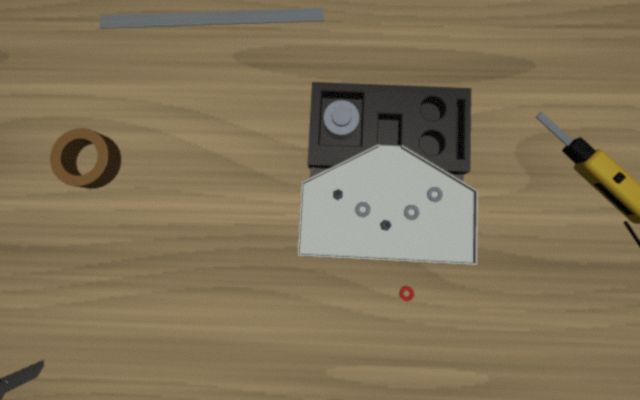

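View pics/side0.png

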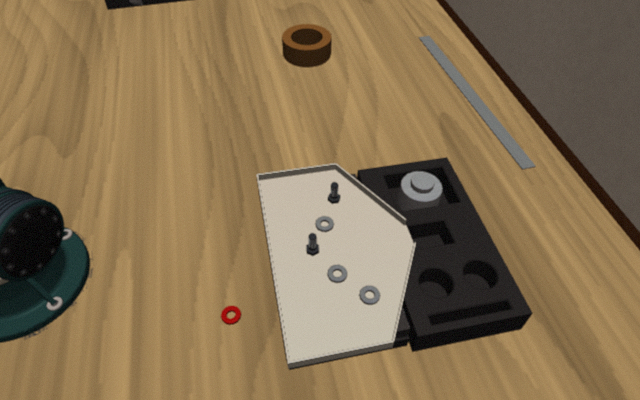

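The top view shows washers at about (363,209), (411,212) and (434,194), bolts at (337,195) and (386,225), and the spout at about (391,147). The metal cover is at (341,118), and the red look-alike at (406,293) is outside the tray. Next I'll measure these positions.

```bash
cat > h.py <<'E'
import numpy as np,cv2
def ray(d,u,v,z):
    f=200/np.tan(np.radians(float(d["fov_y"]))/2);T=d["T"]
    r=T[:3,:3]@np.array([(u-d["cx"])/f,(v-d["cy"])/f,1]);o=T[:3,3]
    return o+r*(z-o[2])/r[2]
def mid(d,c,z):
    m=cv2.moments(c);return ray(d,m["m10"]/m["m00"],m["m01"]/m["m00"],z)
def tray(d):
    g=d["frame"].min(2);hsv=cv2.cvtColor(d["frame"],cv2.COLOR_BGR2HSV)
    m=((g>140)&(hsv[...,1]<50)).astype(np.uint8)
    cs,h=cv2.findContours(m,cv2.RETR_CCOMP,cv2.CHAIN_APPROX_NONE)
    i=max(range(len(cs)),key=lambda k:cv2.contourArea(cs[k]))
    return cs,h[0],i,m
E
python3 - <<'E'
from h import *
for n in("top","side"):
    d=np.load(n+"0.npz");cs,h,i,m=tray(d)
    hull=cv2.convexHull(cs[i]);ap=cv2.approxPolyDP(hull,4,True)[:,0]
    print(n,cv2.contourArea(cs[i]))
    for p in ap: print("corner",p,ray(d,*p,.068).round(4)[:2])
    for k,c in enumerate(cs):
        if h[k][3]==i and cv2.contourArea(c)>15: 
            mm=cv2.moments(c);u=mm["m10"]/mm["m00"];v=mm["m01"]/mm["m00"]
            print("hole",round(u,1),round(v,1),cv2.contourArea(c),"z.06",mid(d,c,.06)[:2].round(4), "z.0915",mid(d,c,.0915)[:2].round(4),"rangez",d["range_z"][int(v),int(u)])
E
```

```text
top 15724.0
corner [472 192] [ 0.5192 -0.2439]
corner [468 263] [ 0.3863 -0.235 ]
corner [300 253] [0.3952 0.0779]
corner [302 184] [0.5261 0.0788]
corner [379 146] [ 0.6038 -0.0673]
corner [399 147] [ 0.6027 -0.1057]
hole 385.2 224.8 119.5 z.06 [ 0.4528 -0.0822] z.0915 [ 0.452  -0.0779] rangez 0.6639917
hole 411.0 212.0 210.0 z.06 [ 0.4787 -0.131 ] z.0915 [ 0.4767 -0.1244] rangez 0.70427114
hole 362.2 209.1 210.0 z.06 [ 0.4817 -0.0379] z.0915 [ 0.4796 -0.0355] rangez 0.70706105
hole 337.5 194.1 110.0 z.06 [0.5093 0.0102] z.0915 [0.506  0.0105] rangez 0.6699347
hole 434.3 194.0 214.0 z.06 [ 0.5144 -0.1752] z.0915 [ 0.5108 -0.1666] rangez 0.70662326
side 21640.5
corner [335 170] [0.5223 0.0614]
corner [405 226] [ 0.5992 -0.0807]
corner [414 243] [ 0.6015 -0.1145]
corner [390 342] [ 0.5155 -0.256 ]
corner [288 362] [ 0.3822 -0.2522]
corner [258 180] [0.3896 0.0665]
hole 369.2 294.9 355.0 z.06 [ 0.5113 -0.1801] z.0915 [ 0.5034 -0.1966] rangez 0.67982006
hole 336.8 273.7 327.5 z.06 [ 0.4752 -0.1361] z.0915 [ 0.4693 -0.155 ] rangez 0.7003211
hole 312.1 244.9 267.0 z.06 [ 0.4512 -0.0785] z.0915 [ 0.4465 -0.1003] rangez 0.70347
hole 324.0 223.9 272.0 z.06 [ 0.4783 -0.0429] z.0915 [ 0.4722 -0.0667] rangez 0.7603288
hole 333.7 193.5 242.0 z.06 [0.509  0.0162] z.0915 [ 0.5012 -0.0107] rangez 0.7742822
```

```bash
python3 -m pendant '[-28,-28,0,0,-28,-28,0,0,-28,-28,0,0,-28,-28,0,0,-28,-28,0,0,-28,-28,0,0,-28,-28,0,0,-28,-28,0,0,-28,-28,0,0,-28,-28,0,0,-28,-28,0,0,-28,-28,0,0,-28,-28,0,0,-28,-28,0,0,-28,-28,0,0,0,0,0,0,0,0,0,0]' -0.745 20
python3 - <<'E'
from plant import *
import cv2,numpy as np
s=observe();print(s["tcp_pos"],s["tcp_rot"],s["width"],s["joints"])
d=get_image("wrist");cv2.imwrite("pics/w1.png",d["frame"]);np.savez("w1.npz",**d)
print(d["T"].round(3).tolist(),d["fov_y"])
E
```

```text
time_s: 1.52
tcp_pos: [0.4337, -0.0732, 0.3018]
tcp_rot: [-0.728, -3.054, -0.001]
wrist_force: [0.1, -0.1, 0.2]
width: 0.127
gripper_force: 0.0
[ 0.43374467 -0.07316433  0.30175572] [-7.27966382e-01 -3.05373155e+00 -9.35133275e-04] 0.12709713082721327 [-2.96401563e-01 -1.59760227e-01  1.61163579e+00  4.55086967e-04
  1.69204117e+00 -1.39910701e+00]
[[0.451, 0.859, 0.242, 0.363], [0.893, -0.434, -0.121, -0.037], [0.001, 0.271, -0.963, 0.384], [0.0, 0.0, 0.0, 1.0]] 59.1227035312003
```

View pics/w1.png

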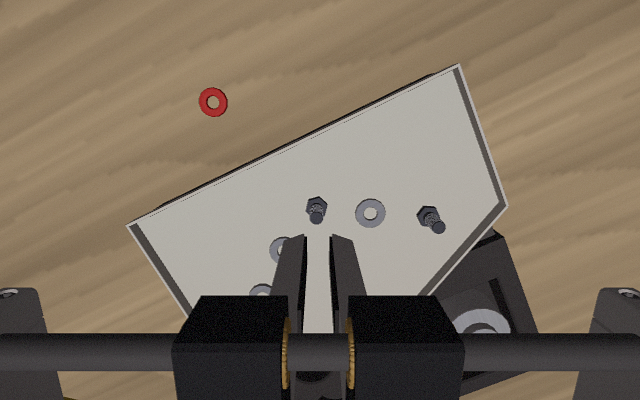

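The wrist view shows washer B at (370,212), bolts at about (316,200) and (428,215), the other washers half hidden at (282,250) and (262,290), and the fingertips at about (318,238).

Run:
```python
from h import *
d=np.load("w1.npz");cs,h,i,m=tray(d)
for k,c in enumerate(cs):
    if h[k][3]==i and cv2.contourArea(c)>60:
        x,y,w,hh=cv2.boundingRect(c);print((x,y,w,hh),mid(d,c,.06)[:2].round(4))
for p in [(458,65),(507,205),(128,224)]: print(p,ray(d,*p,.068)[:2].round(4))
for n,p in [("bolt head0",(317,204)),("bolt1",(427,212))]: print(n,ray(d,*p,.06)[:2].round(4))
for n,p in [("top0",(316,218)),("top1",(439,227))]: print(n,ray(d,*p,.0915)[:2].round(4))
f=200/np.tan(np.radians(d["fov_y"])/2)
R=np.linalg.inv(d["T"])
for w in(-6,0,6):
    p=R@np.array([.4337,-.0732,.2048,1])
    pass
print("tip px",f*p[0]/p[2]+d["cx"],f*p[1]/p[2]+d["cy"])
```

```text
(415, 205, 32, 30) [0.5109 0.0111]
(353, 197, 34, 32) [ 0.4784 -0.0389]
(304, 195, 25, 31) [ 0.4521 -0.0839]
(458, 65) [0.3904 0.0815]
(507, 205) [0.5267 0.0788]
(128, 224) [ 0.3824 -0.2484]
bolt head0 [ 0.4477 -0.0805]
bolt1 [0.5028 0.0106]
top0 [ 0.4505 -0.0828]
top1 [0.5068 0.0102]
tip px 317.0206624998703 250.8294768741578
```

```bash
python3 -m pendant '[3.4,24,0,0,3.4,24,0,0,0,0,0,-0.08,0,0,35,0,0,0,35,0,0,0,35,0,0,0,25,0,0,0,10,0,0,0,7,0,0,0,0,0,0,0,0,0]'
python3 - <<'E'
from plant import *
import cv2,numpy as np
d=get_image("wrist");cv2.imwrite("pics/w2.png",d["frame"]);np.savez("w2.npz",**d)
E
```

```text
time_s: 2.48
tcp_pos: [0.45, -0.0252, 0.1572]
tcp_rot: [0.597, 3.082, 0.0]
wrist_force: [-0.6, 0.2, -0.3]
width: 0.126
gripper_force: 0.0
```

View pics/w2.png

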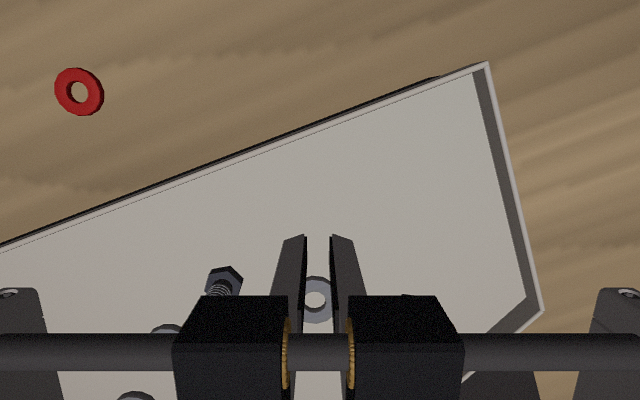

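The washer at (317,300) sits centred between the fingertips at about (318,238). I'll lower 4 mm and push.

```bash
python3 -m pendant '[0,0,4,0,-7,-0.2,0,0,-7,-0.2,0,0,-7,-0.2,0,0,-7,-0.2,0,0,-7,-0.2,0,0,-7,-0.2,0,0,-7,-0.2,0,0,-7,-0.2,0,0,-7,-0.2,0,0,-7,-0.2,0,0,-7,-0.2,0,0,-7,-0.2,0,0,-7,-0.2,0,0,-7,-0.2,0,0,-7,-0.2,0,0,-7,-0.2,0,0,-7,-0.2,0,0,0,0,0,0,0,0,0,0]'
python3 - <<'E'
from plant import *
import cv2,numpy as np
o=[get_image(n)["frame"] for n in("wrist","side")]
cv2.imwrite("pics/c3.png",np.hstack([o[0][150:400,120:520],cv2.resize(o[1][150:400,240:540],(600,500))[:250*2:1][:500][100:350]])[:, :800]);
E
```

```text
time_s: 4.2
tcp_pos: [0.5586, -0.0735, 0.1516]
tcp_rot: [-0.599, -3.084, -0.0]
wrist_force: [-0.4, 0.6, -0.5]
width: 0.129
gripper_force: 0.0
```

View pics/c3.png

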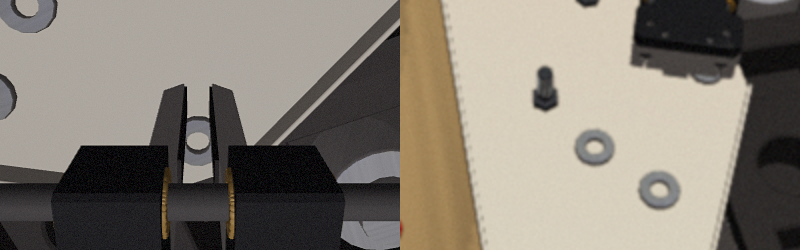

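The washer sits in the cradle between the fingers, at about (198,138) in the left half, approaching the spout.

```bash
python3 -m pendant '[-4,0,-1.5,0,-5,0,0,0,-5,0,0,0,-5,0,0,0,-5,0,0,0,-4,0,0,0,-3,0,0,0,-3,0,0,0,0,0,0,0,0,0,0,0,0,0,0,0,0,0,0,0]'
cat > look.py <<'E'
import sys
from plant import *
from h import *
n=sys.argv[1];s=observe();print(s["tcp_pos"].round(4),s["wrist_force"].round(1))
d=get_image("wrist");t=get_image("top");np.savez(n+"w.npz",**d);np.savez(n+"t.npz",**t)
r=d["range_z"]
cv2.imwrite(f"pics/{n}.png",np.hstack([d["frame"][150:400,120:520],cv2.resize(t["frame"][80:205,290:490],(400,250),interpolation=cv2.INTER_CUBIC)]))
E
python3 look.py c4
```

```text
time_s: 5.3
tcp_pos: [0.5897, -0.086, 0.1531]
tcp_rot: [-0.599, -3.084, -0.0]
wrist_force: [0.5, -0.9, 0.8]
width: 0.129
gripper_force: 0.0
[ 0.5897 -0.086   0.1531] [ 0.5 -0.9  0.8]
```

View pics/c4.png

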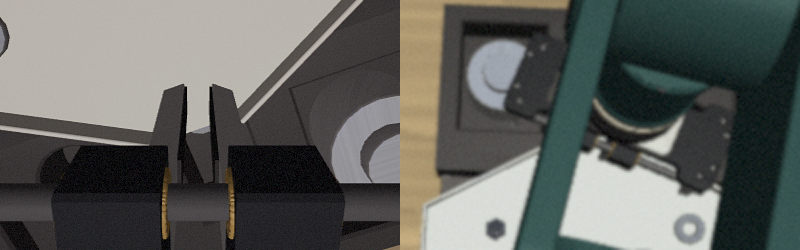

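```bash
python3 -m pendant '[10,0,0,0,20,0,-10,0,0,0,-30,0,0,0,-30,0,0,0,-30,0,20.5,-27,0,0,20.5,-27,0,0,20.5,-27,0,0,20.5,-27,0,0,0,0,0,-0.12,0,0,0,-0.12,0,0,0,-0.12,0,0,0,-0.12,0,0,0,-0.12,0,0,0,-0.12,0,0,0,0,0,0,0,0]'
python3 look.py c5
python3 - <<'E'
from h import *
d=np.load("c5w.npz");cs,h,i,m=tray(d)
for k,c in enumerate(cs):
    if h[k][3]==i and cv2.contourArea(c)>60:print(cv2.boundingRect(c),mid(d,c,.06)[:2].round(4))
E
```

```text
time_s: 6.82
tcp_pos: [0.4454, -0.1442, 0.2533]
tcp_rot: [-0.521, 3.098, -0.0]
wrist_force: [-0.4, -0.1, -0.2]
width: 0.129
gripper_force: 0.0
[ 0.4454 -0.1442  0.2533] [-0.4 -0.1 -0.2]
(237, 242, 38, 35) [ 0.5109 -0.177 ]
(371, 215, 31, 39) [ 0.4529 -0.0804]
```

View pics/c5.png

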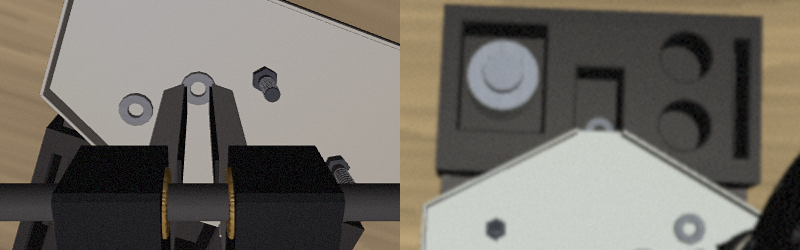

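The top half shows a washer at about (598,126), partly hidden by the lip. I'll check its height by depth.

Run:
```python
from h import *
d=np.load("c5t.npz");f=200/np.tan(np.radians(d["fov_y"])/2)
for v in range(138,147):
    print(v,end=" ")
    for u in range(382,397,2):
        z=d["range_z"][v,u];p=d["T"]@np.array([(u-d["cx"])/f*z,(v-d["cy"])/f*z,z,1]);print(f"{p[0]*1e3:.0f},{p[1]*1e3:.0f},{p[2]*1e3:.0f}/{d['frame'][v,u,1]}",end=" ")
    print()
```

```text
138 635,-80,9/74 636,-85,8/74 636,-89,8/78 635,-93,10/92 636,-97,8/95 636,-101,10/83 636,-105,10/75 636,-110,9/72 
139 633,-80,11/76 633,-85,9/80 633,-89,10/101 632,-92,14/115 632,-96,16/118 634,-101,8/103 634,-106,8/80 634,-109,10/71 
140 631,-80,10/75 631,-84,11/93 630,-88,15/128 630,-92,14/131 630,-96,15/131 630,-100,16/124 631,-105,12/94 631,-109,11/66 
141 629,-81,7/81 628,-84,14/115 627,-88,15/132 628,-92,15/130 628,-97,13/127 628,-100,15/131 627,-104,17/115 630,-110,6/73 
142 627,-80,9/85 626,-84,14/126 626,-88,15/132 626,-92,14/117 626,-97,14/114 625,-100,17/132 625,-104,17/125 627,-110,9/82 
143 625,-81,9/94 623,-84,14/133 624,-88,14/129 626,-93,7/93 624,-97,11/86 623,-100,16/120 624,-105,14/131 625,-110,10/94 
144 622,-80,13/118 621,-84,14/144 621,-88,15/133 623,-93,8/91 623,-97,8/91 622,-101,13/113 621,-104,17/136 623,-110,9/106 
145 619,-80,13/161 619,-84,16/170 619,-88,13/159 621,-93,9/143 621,-97,8/140 620,-101,12/146 620,-105,15/156 620,-109,14/139 
146 608,-75,51/196 607,-79,55/198 608,-83,53/198 608,-87,52/192 608,-91,51/191 608,-95,53/187 608,-98,53/187 608,-102,53/181
```

The first washer lies flat in the slot, top at 15 mm. Next is washer A, with its hole at wrist pixel (318,238).

```bash
python3 - <<'E'
from h import *
print(ray(np.load("c5w.npz"),318,238,.06))
E
python3 -m pendant '[0,0,35,0,0,0,35,0,0,0,20,0,0,0,6,0,0,0,2,0,0,0,0,0,0,0,0,0]'
python3 look.py c6
```

```text
[ 0.47550878 -0.13293024  0.06      ]
time_s: 7.5
tcp_pos: [0.4465, -0.1447, 0.157]
tcp_rot: [-0.525, 3.095, -0.003]
wrist_force: [-0.3, 0.5, 0.3]
width: 0.124
gripper_force: 0.0
[ 0.4465 -0.1447  0.157 ] [-0.3  0.5  0.3]
```

View pics/c6.png

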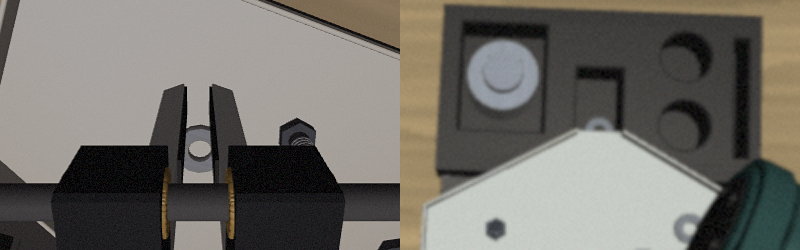

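Washer A is centred between the tips at (200,148). Pushing it the same way.

```bash
python3 -m pendant '[0,0,3,0,-7,0,0,0,-7,0,0,0,-7,0,0,0,-7,0,0,0,-7,0,0,0,-7,0,0,0,-7,0,0,0,-7,0,0,0,-7,0,0,0,-7,0,0,0,-7,0,0,0,-7,0,0,0,-7,0,0,0,-7,0,0,0,-7,0,0,0,-7,0,0,0,-7,0,0,0,0,0,0,0]'
python3 -m pendant '[-5,0,0,0,-5,0,0,0,-5,0,0,0,-5,0,0,0,-5,0,0,0,-4,0,0,0,-4,0,0,0,0,0,0,0,0,0,0,0,0,0,0,0]'
```

```text
time_s: 9.18
tcp_pos: [0.559, -0.1046, 0.1522]
tcp_rot: [-0.527, 3.096, 0.0]
wrist_force: [-0.0, -0.3, 0.1]
width: 0.129
gripper_force: 0.0
time_s: 10.02
tcp_pos: [0.5889, -0.0941, 0.1521]
tcp_rot: [0.526, -3.097, -0.0]
wrist_force: [-1.5, -0.7, -0.2]
width: 0.132
gripper_force: 0.0
```

```bash
python3 -m pendant '[10,0,0,0,20,0,-10,0,0,0,-30,0,0,0,-30,0,0,0,-25,0,24,-19.2,0,0,24,-19.2,0,0,24,-19.2,0,0,24,-19.2,0,0]'
python3 -m pendant '[0,0,0,0.12,0,0,0,0.12,0,0,0,0.12,0,0,0,0.12,0,0,0,0.12,0,0,0,0.12,0,0,0,0.12,0,0,0,0.12,0,0,0,0.12,0,0,0,0.12,0,0,0,0.12,0,0,0,0.12,0,0,0,0.12,0,0,0,0.12,0,0,0,0.12,0,0,0,0.12,0,0,0,0.12,0,0,0,0.12,0,0,0,0.12,0,0,0,0.12]'
python3 look.py c7
python3 - <<'E'
from h import *
from plant import observe
from scipy.spatial.transform import Rotation as R
M=R.from_rotvec(observe()["tcp_rot"]).as_matrix();print(M.round(3),observe()["joints"].round(2))
for n in "wt":
    d=np.load(f"c7{n}.npz");cs,h,i,m=tray(d)
    for k,c in enumerate(cs):
        if h[k][3]==i and cv2.contourArea(c)>60:print(n,cv2.boundingRect(c),mid(d,c,.06)[:2].round(4))
E
```

```text
time_s: 10.77
tcp_pos: [0.4938, -0.2091, 0.2475]
tcp_rot: [-0.526, 3.097, -0.001]
wrist_force: [1.0, 0.1, -0.5]
width: 0.125
gripper_force: 0.0
time_s: 12.43
tcp_pos: [0.4944, -0.2083, 0.2472]
tcp_rot: [-2.701, -1.604, 0.001]
wrist_force: [-0.9, 0.6, -0.2]
width: 0.128
gripper_force: 0.0
[ 0.4944 -0.2083  0.2472] [-0.9  0.6 -0.2]
[[ 0.473  0.881 -0.   ]
 [ 0.881 -0.473  0.   ]
 [-0.    -0.    -1.   ]] [-0.5   0.08  1.49 -0.    1.57 -0.01]
w (300, 138, 40, 40) [ 0.5129 -0.1763]
w (155, 71, 47, 32) [ 0.4481 -0.0812]
t (379, 219, 13, 13) [ 0.4528 -0.082 ]
t (332, 188, 12, 13) [0.5094 0.0105]
t (426, 186, 17, 17) [ 0.5144 -0.1748]
```

View pics/c7.png

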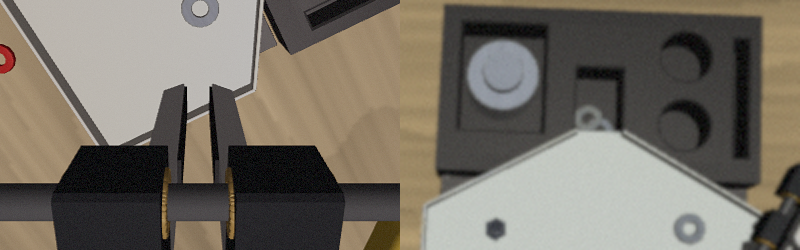

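Both washers show in the slot, at (588,118) and (600,125) in the right half. The last one is at wrist crop (200,9), straight ahead of the fingers. I'll push it toward the centre line first.

```bash
python3 -m pendant '[0,0,35,0,0,0,35,0,0,0,15,0,0,0,8,0,0,0,0,0,0,0,0,0]'
python3 -m pendant '[6.5,0,0,0,6.5,0,0,0,6.5,0,0,0,6.5,0,0,0,6.5,0,0,0,6.5,0,0,0,6.5,0,0,0,6.5,0,0,0,6.5,0,0,0,6.5,0,0,0,6.5,0,0,0,6.5,0,0,0,6.5,0,0,0,0,0,0,0]'
python3 -m pendant '[-10,0,0,0,-15,0,-10,0,0,0,-30,0,0,0,-30,0,0,0,-25,0,-30,0,0,0,-30,0,0,0,-30,0,0,0,0,0,0,0]'
python3 - <<'E'
from plant import *
from h import *
for n in("wrist","top"):
    d=get_image(n);cs,h,i,m=tray(d)
    for k,c in enumerate(cs):
        if h[k][3]==i and cv2.contourArea(c)>60:print(n,cv2.boundingRect(c),mid(d,c,.06)[:2].round(4))
E
```

```text
time_s: 13.03
tcp_pos: [0.4954, -0.2084, 0.1547]
tcp_rot: [2.694, 1.614, 0.001]
wrist_force: [0.2, 0.4, 0.6]
width: 0.127
gripper_force: 0.0
time_s: 14.2
tcp_pos: [0.5359, -0.1325, 0.1541]
tcp_rot: [-2.695, -1.614, -0.001]
wrist_force: [0.3, 0.4, -0.5]
width: 0.127
gripper_force: 0.0
time_s: 14.95
tcp_pos: [0.4784, -0.2395, 0.2493]
tcp_rot: [2.699, 1.604, -0.004]
wrist_force: [-0.2, 0.4, 0.2]
width: 0.131
gripper_force: 0.0
wrist (148, 13, 49, 39) [ 0.4485 -0.08  ]
top (379, 219, 13, 13) [ 0.4528 -0.0821]
top (332, 188, 12, 13) [0.5093 0.0103]
top (393, 168, 16, 17) [ 0.5482 -0.1105]
```

```bash
python3 -m pendant '[0,0,0,-0.12,0,0,0,-0.12,0,0,0,-0.12,0,0,0,-0.12,0,0,0,-0.12,0,0,0,-0.12,0,0,0,-0.12,0,0,0,-0.12,0,0,0,-0.12,0,0,0,-0.12,0,0,0,-0.12,0,0,0,-0.12,0,0,0,-0.12,0,0,0,-0.12,0,0,0,-0.12,0,0,0,-0.12,0,0,0,-0.12,0,0,0,-0.12,0,0,0,-0.12,0,0,0,-0.12]' >/dev/null
python3 - <<'E'
from plant import *
import numpy as np
from scipy.spatial.transform import Rotation as R
s=observe();M=R.from_rotvec(s["tcp_rot"]).as_matrix();print(M.round(3).tolist(),s["tcp_pos"])
print(M.T@(np.array([.513,-.1253,.156])-s["tcp_pos"])*1e3, s["joints"].round(2))
E
```

```text
[[-0.942, -0.337, -0.0], [-0.337, 0.942, 0.001], [-0.0, 0.001, -1.0]] [ 0.4812773  -0.23406657  0.24891202]
[-66.5021965   91.63898396  92.99943825] [-0.56  0.07  1.49  0.    1.58 -2.47]
```

```bash
python3 -m pendant '[-22,30.5,0,0,-22,30.5,0,0,-22,30.5,0,0,0,0,35,0,0,0,30,0,0,0,18,0,0,0,8,0,0,0,0,0,0,0,0,0]'
python3 look.py c8
```

```text
time_s: 17.47
tcp_pos: [0.5134, -0.1267, 0.1586]
tcp_rot: [-0.526, 3.097, 0.0]
wrist_force: [0.5, 0.8, 0.5]
width: 0.128
gripper_force: 0.0
[ 0.5134 -0.1267  0.1586] [0.5 0.8 0.5]
```

View pics/c8.png

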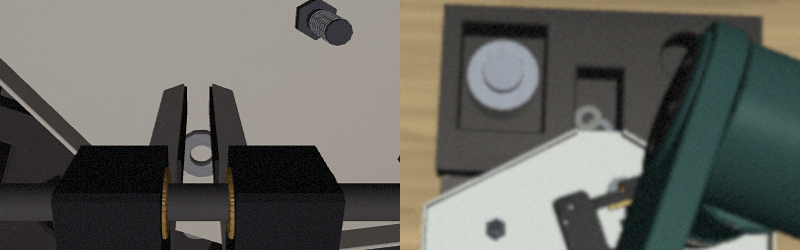

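Washer at (203,153), still ahead of the tips and about 1 mm to the right. Pushing with a slight sideways correction.

```bash
python3 -m pendant '[0,1.5,0,0,0,0,5,0,-6,0.4,0,0,-6,0.4,0,0,-6,0.4,0,0,-6,0.4,0,0,-6,0.4,0,0,-6,0.4,0,0,-6,0.4,0,0,-6,0.4,0,0,-6,0.4,0,0,-5,0.4,0,0,-5,0.4,0,0,-5,0.3,0,0,-5,0,0,0,-5,0,0,0,-4,0,0,0,-2,0,0,0,0,0,0,0,0,0,0,0]'
python3 -m pendant '[0,0,0,0,10,0,0,0,20,0,-10,0,0,0,-30,0,0,0,-30,0,0,0,-25,0,35,0,0,0,35,0,0,0,35,0,0,0,35,0,0,0,0,0,0,0,0,0,0,0]'
python3 look.py c9
python3 - <<'E'
from h import *
d=np.load("c9t.npz");cs,h,i,m=tray(d);f=200/np.tan(np.radians(d["fov_y"])/2)
for k,c in enumerate(cs):
    if h[k][3]==i and cv2.contourArea(c)>60:print(cv2.boundingRect(c),mid(d,c,.06)[:2].round(4))
for v in range(132,147,1):
    for u in range(378,402,2):
        z=d["range_z"][v,u];p=d["T"]@np.array([(u-d["cx"])/f*z,(v-d["cy"])/f*z,z,1]);print(f"{p[2]*1e3:.0f}",end=" ")
    print()
E
```

```text
time_s: 19.23
tcp_pos: [0.5913, -0.093, 0.1531]
tcp_rot: [-0.526, 3.097, 0.0]
wrist_force: [-0.8, 0.2, 0.1]
width: 0.128
gripper_force: 0.0
time_s: 20.23
tcp_pos: [0.4292, -0.1495, 0.2484]
tcp_rot: [-0.521, 3.097, -0.001]
wrist_force: [-0.0, -1.0, -0.1]
width: 0.126
gripper_force: 0.0
[ 0.4292 -0.1495  0.2484] [-0.  -1.  -0.1]
(379, 219, 13, 13) [ 0.4529 -0.0819]
(332, 188, 12, 13) [0.5093 0.0104]
8 10 8 13 8 9 11 9 9 9 12 38 
10 7 19 20 21 9 10 9 8 9 15 38 
10 20 22 21 22 22 7 8 10 7 14 38 
20 20 22 23 21 21 8 9 8 11 14 38 
20 19 22 17 19 22 8 9 7 10 17 37 
20 22 8 8 20 20 20 9 8 8 17 39 
18 21 8 11 8 20 22 10 10 10 15 42 
22 20 8 8 8 21 23 11 9 9 15 39 
21 22 10 28 28 32 20 16 9 8 17 39 
21 21 28 30 30 28 28 17 17 7 759 42 
21 22 27 28 28 27 28 13 15 7 15 40 
20 25 30 27 28 28 30 25 16 7 18 41 
6 28 27 28 20 25 28 27 16 14 18 40 
67 28 30 21 16 9 27 26 15 14 18 42 
63 53 53 49 53 54 52 54 49 52 53 52
```

View pics/c9.png

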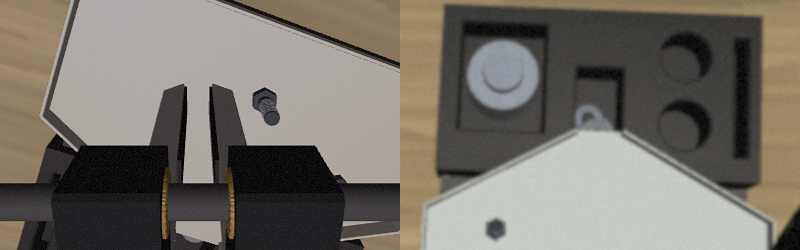

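All three washers are stacked in the slot, tops at about 15, 21 and 28 mm, all below the 42 mm limit. The tray holds only the two unmoved bolts, and the arm is clear.

```bash
python3 -c "
from plant import *
print(sign_off())"
```

```text
the job is handed in; nothing more can be done
None
```

All three washers went out through the spout one at a time and lie in the slot, both bolts still stand where they began, and I handed the job in at about 20 s; `sign_off()` returned no verdict.

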